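Find the rocking bearing cover on the granite plate

ROBOT

A 6-joint arm with a two-finger parallel gripper is mounted at the origin on the work surface. World frame = base frame: x ahead of the robot, y to its left, z up, the work surface at z = 0. Lengths are in m, angles in rad, forces in N, time in s.
With the tool pointing down it reaches from about 0.275 to 0.725 m from the base axis. Payload 5.6 kg.
Tool frame: the origin (TCP) lies between the finger pads; the fingertips stand ahead of it and the grasp point (between the pads) lies 5 mm behind it (arm.tip_reach is the z of the fingertips in the tool frame, in m); z points along the fingers, x is the direction in which the jaws open and shut, and the axes are right-handed (so a half turn about z gives the same grasp; the last joint's range is limited). The gripper opens to 85 mm and grips with 20 to 120 N. Pads are 22 mm wide; open, the fingers measure 114 mm over their backs; the gripper's body (76 mm by 85 mm) begins 54 mm behind the grasp point. The pads swing forward as they close: fully open they stand 13 mm farther back than shut.
Start: joints at [1.462, 0.255, 0.108, 0, -1.424, -0.285], TCP at [0.211, 0.508, 0.207] pointing down, gripper open.
Joint ranges: [-2.95, 2.95], [-1.21, 1.97], [-1.09, 1.5], [-2.87, 1.71], [-2.94, -0.07], [-3.05, 3.05]. Speed limits (rad/s): [2.57, 2.57, 3.14, 3.14, 3.14, 3.14].

INTERFACE

Orientations are given as a unit quaternion [w, x, y, z].
In Python, from bench import arm gives the robot as it stands.
- The arm moves only by the tool move_arm, never from a script. Its argument "motion" is a list of rows, each a list of 7 numbers: the turn, a rotation vector about the tool's x, y, z in rad, then the shift along the tool's x, y, z in mm, then the opening, from -1 (shut) to 1 (fully open), so that 0 is half open. In form: [[ax, ay, az, dx, dy, dz, fingers], ...]. A call has exactly 8 rows; each row is the pose to reach, as a shift and turn from the pose measured when the call began, along the tool's axes at that moment; what a row does not reach only later rows make up. A row lasts 1/12 s, in which the tool goes at most 41.7 mm and 7.16 degrees, less where a joint would pass 70% of its speed; a pose out of reach is approached as far as the arm can. A call with a gripper value outside its range is refused whole. The fingers move at their own pace and stop on an object; "grip_force" is the grip in N (left out, the last holds). Time passes only in rows, so rows that repeat a pose let the fingers close, or fill a call up. It gives the time, the measured TCP pose, the force and the opening at its end, in the units of the state.
- arm.read_state(): the state, without advancing time (a new reading comes with each control period).
- arm.snapshot(name): name is "side" or "top"; returns a dict with "pixels" (420x560x3 uint8, red, green, blue), "mtx" (3x3 intrinsics, pixels), "eye" and "attitude" of the camera in the world. Camera axes: x right, y up, looking along -z (the intrinsics and any distortion apply to the point x, -y, -z); pixel columns grow to the right and rows downward; lengths in m; the calibration is good to about 2 mm. A picture is of the moment at which its call begins. There is no depth.
- arm.hand_in(): hands the job in, once; it reports no verdict.
Trained networks look in a picture, given as the dict that the camera call returned (one of the last four; its "shot" number tells which), for a name from the list of things; names that differ only in an ending like _2 or _b are one class to them, and where a whole thing is asked for, a point or a joint stands for the part that bears it (a point fixed in the world has none). Each returns a list of dicts, best first, with "score" (0 to 1); they miss things now and then, are a little off and sometimes report something else, mostly with a low value. They report only what shows in the picture. A call takes as long as a camera call. They do not tell look-alikes from the thing itself.
- arm.boxes_of(label, picture): "location" ([column, row] in pixels, amid what is visible of it).
- arm.trace(label, picture): "pixels" (420x560 bool, what is visible of it) and "location" ([column, row] in pixels, amid what is visible of it).
- arm.spot_point(label, picture): "location" ([column, row] in pixels: a listed point, or the origin of a listed thing).
The state is a dict: "clock": time; "joint_pos": joint angles; "joint_velocities": joint speeds; "effort": joint torques, N m; "ee_pos": TCP position; "orientation": TCP orientation; "wrist_force": force on the tool from outside, world axes, zero at the start; "wrist_torque": the same for the moment, N m; "gripper_width": finger opening in m.
Only numpy, scipy, OpenCV 4.12 (cv2) and the standard library are available. Lean on these libraries where they do the work, as an engineer would, in place of code of your own. Each camera call takes 0.05 s, during which the arm holds its last target.

TASK

One of the two aluminium covers on the black granite plate rocks: find it by pressing gently down on the corners with the closed gripper, one corner after another. When you have felt a corner dip, press the opposite corner of that cover to confirm that it comes back level and is firm there; then take the cover by its boss and set it down flat in the red reject tray, without dropping it, and let go. Leave the good cover and the gauges where they are.

Things in the scene. Friction and masses are not known exactly. Their poses are not given: they have to be found in the camera images.
- cover_p: Square aluminium cover, 0.4 kg, level at any yaw: plate 100 x 100 x 10 mm; round boss 36 mm across, 34 mm above the plate, to grip. Four round feet, 18 mm across, 6 mm high, 40 mm from the centre in x and y. Origin: centre, at the feet's undersides; plate's upper face at z = 16 mm, boss top at 50 mm; x, y along the sides, z up. See cover_q for the fault one of the two has.
- cover_q: Twin of cover_p. Exactly one of the two has one foot 3 mm short, unseen from above. It rests level on the other three; about 1 N on the plate over the short foot makes that corner dip some 2.5 mm (lean 0.05 rad), and it comes back level when let go. Under a few newtons all other corners of both stay firm.
- granite: Black granite inspection plate, fixed, 240 x 310 mm (its x, y), 40 mm thick; origin at the centre of its underside, on the bench. The two covers lie on it side by side along its y, about 156 mm apart; the gauges lie along its +x edge.
- granite_top (a point): Centre of the granite's upper face (40 mm above the bench), axes as the granite's. The granite may be on either side of the robot, the tray on the other.
- tray: Red open reject tray, fixed, 150 x 150 mm outside, 140 x 140 mm inside, 28 mm high, walls and floor 5 mm; origin at the centre of its underside, on the bench; x and y parallel to its walls. A cover goes in with its sides roughly parallel to the walls (its diagonal is 141 mm).
- tray_in (a point): Centre of the tray's inner floor (5 mm above the bench), axes as the tray's.
- ring_gauge: Bystander gauge: steel ring lying flat on the granite, 48 mm in diameter, 18 mm high; origin at the centre of its underside. Leave alone.
- gauge_block: Bystander gauge: small brass-coloured block on the granite, 25 x 60 x 20 mm; origin at the centre of its underside. Leave alone.
Mind the look-alikes: they are no part of the job. What is shaped like the cover_p but green is not meant.

How it is judged:
On the way, in this order (a step that is already met when the one before it is completed fails the run):
1. the fingers press the faulty cover over its short foot, on the granite, so that it leans more than 0.035 rad (contact force between the fingers and cover_p above 0.5 N and contact force between cover_p and granite above 0.5 N and x of the grasp point in the frame of cover_p below -0.01 m and y of the grasp point in the frame of cover_p above 0.01 m and angle between cover_p's own z axis and vertical above 0.035 rad), for 0.1 s.
2. the fingers press the opposite corner of that cover with more than 1.5 N, and it lies level (within 0.02 rad) (contact force between the fingers and cover_p above 1.5 N and contact force between cover_p and granite above 0.5 N and x of the grasp point in the frame of cover_p above 0.01 m and y of the grasp point in the frame of cover_p below -0.01 m and angle between cover_p's own z axis and vertical below 0.02 rad), for 0.1 s.
3. the faulty cover is lowered, still held, to within 10 mm of the floor of the tray (contact force between the fingers and cover_p above 0.5 N and horizontal distance between cover_p and tray_in below 0.035 m and z of cover_p in the frame of tray_in below 0.01 m), for 0.02 s.
At the end, for the whole second after the job is handed in: The faulty cover lies at rest, released, flat on the floor of the red tray (centre within 30 mm of the tray's centre, feet within 5 mm of its floor, tilt under 0.05 rad); the good cover lies level at rest on the granite within 25 mm of where it was (horizontal distance between cover_p and tray_in below 0.03 m and z of cover_p in the frame of tray_in below 0.005 m and angle between cover_p's own z axis and vertical below 0.05 rad and linear speed of each of cover_p, cover_q below 0.02 m/s and distance of cover_q from where it was at the start of the episode below 0.025 m and angle between cover_q's own z axis and vertical below 0.03 rad); the robot touches nothing.
It fails at once if the good cover is moved more than 25 mm (distance of cover_q from where it was at the start of the episode above 0.025 m).
It fails at once if a gauge is moved more than 30 mm (distance of any of ring_gauge, gauge_block from where it was at the start of the episode above 0.03 m).
It fails at once if a cover is pressed on the granite with more than 60 N (contact force between any of cover_p, cover_q and granite above 60 N).
It also fails if it takes over 72 s, if anything falls off the work surface, if the arm or the gripper's body presses on something with over 40 N, if the wrist force passes 120 N, or if a joint passes its speed limit or range.

## Working session

There is one attempt and no reset: what is moved stays moved. The work goes in short steps, Python scripts to look and compute and a tool call to move; the robot and the scene stay as the last step left them, time stands still between calls to the robot, and variables do not carry over. Pictures are saved under pics/ and viewed, and the job is handed in when it is done.

Besides the shell and the picture viewer there is one more tool, called after ">>>" by a JSON object that holds its "method" and its "body". move_arm: Moves the arm, as the interface text tells. Its arguments: {"type":"object","properties":{"motion":{"type":"array"},"grip_force":{"type":"number"}},"required":["motion"]}

```bash
ls; mkdir -p pics; python3 - <<'E'
from bench import arm
import cv2
print(arm.read_state(), arm.tip_reach)
for n in("side","top"):
    s=arm.snapshot(n); cv2.imwrite(f"pics/{n}0.png",s["pixels"][:,:,::-1]); print(n,s["mtx"],s["eye"],s["attitude"],[k for k in s])
    for l in ["cover_p","cover_q","granite","granite_top","tray","tray_in","ring_gauge","gauge_block"]:
        print(l,[(d["location"],round(d["score"],2)) for d in arm.spot_point(l,s)])
E
```

```text
pics
{'clock': 0.0, 'joint_pos': array([ 1.46159966e+00,  2.55744892e-01,  1.07003497e-01, -4.65285907e-04,
       -1.42391777e+00, -2.84610138e-01]), 'joint_velocities': array([-0.00069863, -0.00019403, -0.00074997, -0.00070793, -0.00025282,
        0.00182101]), 'effort': array([ 6.12413769e-04, -3.86642683e+01,  2.37939709e+01,  5.36526114e+00,
       -6.17481230e-03, -1.11595946e-05]), 'ee_pos': array([0.21077555, 0.50741546, 0.20609799]), 'orientation': array([-7.74728353e-04, -5.55080876e-01,  8.31795829e-01, -5.65941594e-04]), 'wrist_force': array([-0.21149837, -0.64311957, -0.61595876]), 'wrist_torque': array([-0.03700044, -0.00226528,  0.00934384]), 'gripper_width': 0.08540798505337015} 0.014
side [[520.00826319   0.         281.92353712]
 [  0.         520.00826319 207.81294895]
 [  0.           0.           1.        ]] [ 0.05267993 -0.64751463  0.60943539] [ 0.85065508  0.43846763 -0.13209135 -0.25823236] ['pixels', 'mtx', 'eye', 'attitude', 'shot']
cover_p [([401.3, 299.9], 0.81), ([356.1, 239.4], 0.73), ([267.5, 355.6], 0.69)]
cover_q [([401.3, 299.9], 0.81), ([356.1, 2
[... 270 characters left out ...]
466.2, 268.1], 0.62)]
top [[517.3227864    0.         284.74765432]
 [  0.         517.3227864  209.5885992 ]
 [  0.           0.           1.        ]] [ 0.27343692 -0.01345234  1.2143079 ] [-0.70202048 -0.06654113  0.05947941  0.70654208] ['pixels', 'mtx', 'eye', 'attitude', 'shot']
cover_p [([407.8, 198.0], 0.91), ([347.9, 139.0], 0.73), ([345.3, 184.5], 0.61), ([385.5, 286.9], 0.59)]
cover_q [([407.8, 198.0], 0.91), ([347.9, 139.0], 0.73), ([345.3, 184.5], 0.61), ([385.5, 286.9], 0.59)]
granite [([372.1, 185.0], 0.79)]
granite_top [([373.5, 180.5], 0.87)]
tray [([208.9, 181.3], 0.66)]
tray_in [([211.0, 176.3], 0.67)]
ring_gauge [([348.6, 138.1], 0.8)]
gauge_block [([409.8, 142.3], 0.86)]
```

View pics/side0.png

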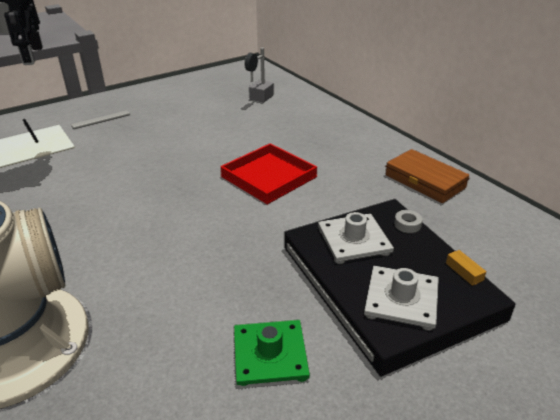

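View pics/top0.png

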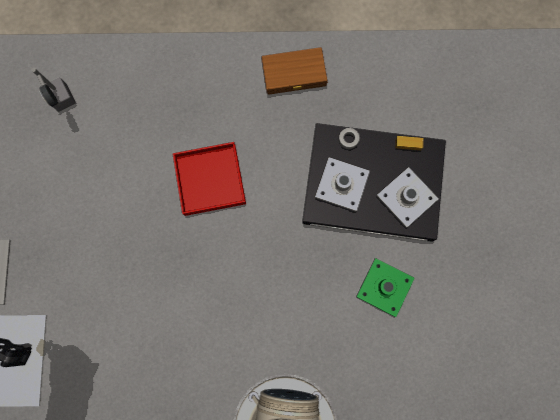

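```bash
cat > h.py <<'E'
import numpy as np, cv2
from scipy.spatial.transform import Rotation as R
def proj(s,P):
    P=np.atleast_2d(P); q=np.array(s["attitude"]); r=R.from_quat(q[[1,2,3,0]])
    c=r.inv().apply(P-s["eye"]); K=s["mtx"]
    return np.c_[K[0,0]*c[:,0]/-c[:,2]+K[0,2], K[1,1]*(-c[:,1])/-c[:,2]+K[1,2]]
def back(s,uv,z):
    uv=np.atleast_2d(uv); K=s["mtx"]; q=np.array(s["attitude"]); r=R.from_quat(q[[1,2,3,0]])
    d=r.apply(np.c_[(uv[:,0]-K[0,2])/K[0,0],-(uv[:,1]-K[1,2])/K[1,1],-np.ones(len(uv))])
    e=np.array(s["eye"]); return e+d*((z-e[2])/d[:,2])[:,None]
E
python3 - <<'E'
from h import *
from bench import arm
s={n:arm.snapshot(n) for n in("side","top")}
print(proj(s["top"],[[0,0,0.1],[.21,.508,.2]]))
for n in s:
    p=s[n]["pixels"].astype(int); hsv=cv2.cvtColor(s[n]["pixels"],cv2.COLOR_RGB2HSV)
    red=((p[:,:,0]>90)&(p[:,:,1]<50)&(p[:,:,2]<50)).astype(np.uint8)
    m,l,st,c=cv2.connectedComponentsWithStats(red)
    k=1+st[1:,4].argmax(); cn,_=cv2.findContours((l==k).astype(np.uint8),0,2)
    r=cv2.minAreaRect(max(cn,key=len)); h=cv2.approxPolyDP(cv2.convexHull(max(cn,key=len)),6,True)[:,0]
    print(n,"tray",h.tolist(),np.round(back(s[n],h.astype(float),.028)[:,:2],4).tolist())
    for d in arm.trace("cover_p",s[n])+arm.trace("granite",s[n]):
        mm=d["pixels"].astype(np.uint8); cn,_=cv2.findContours(mm,0,2); cc=max(cn,key=len)
        h=cv2.approxPolyDP(cv2.convexHull(cc),6,True)[:,0]
        print(n,round(d["score"],2),mm.sum(),np.round(d["location"]),h.tolist())
    for l,z in [("ring_gauge",.04),("gauge_block",.04),("granite_top",.04),("tray_in",.005),("cover_p",.04)]:
        for d in arm.spot_point(l,s[n]):print(n,l,d["score"].__round__(2),np.round(back(s[n],d["location"],z)[0],3))
    x0,y0,x1,y1=(300,120,450,245) if n=="top" else (280,195,515,365)
    cv2.imwrite(f"pics/{n}z.png",cv2.resize(s[n]["pixels"][y0:y1,x0:x1,::-1],None,fx=[5,3.4][n!="top"],fy=[5,3.4][n!="top"],interpolation=cv2.INTER_CUBIC))
E
```

```text
[[284.63196864 440.05820142]
 [ 18.51614154 338.0244794 ]]
side tray [[316, 167], [315, 177], [268, 203], [221, 175], [223, 165], [269, 144]] [[0.6502, 0.1166], [0.6241, 0.0852], [0.4909, 0.0598], [0.4639, 0.2023], [0.4871, 0.2363], [0.6215, 0.2606]]
side 0.8 2592 [356. 238.] [[371, 214], [391, 252], [336, 262], [318, 222]]
side 0.72 3508 [404. 296.] [[373, 268], [435, 277], [433, 327], [368, 316]]
side 0.67 4249 [270. 353.] [[298, 320], [308, 376], [238, 384], [234, 325]]
side 0.88 15323 [393. 267.] [[395, 200], [514, 306], [501, 323], [379, 374], [284, 242], [289, 230]]
side ring_gauge 0.72 [ 0.657 -0.15   0.04 ]
side granite_top 0.86 [ 0.552 -0.211  0.04 ]
side tray_in 0.88 [0.563 0.174 0.005]
side tray_in 0.53 [ 0.684 -0.269  0.005]
side cover_p 0.8 [ 0.51 -0.28  0.04]
side cover_p 0.75 [ 0.288 -0.26   0.04 ]
side cover_p 0.69 [ 0.545 -0.128  0.04 ]
top tray [[233, 142], [245, 201], [183, 213], [173, 154]] [[0.6525, 0.1206], [0.5086, 0.0907], [0.4811, 0.2352], [0.624, 0.2633]]
top 0.86 1965 [409. 195.] [[409, 168], [437, 198], [405, 226], [377, 194]]
top 0.8 1984 [386. 288.] [[375, 259], [413, 279], [395, 315], [358, 297]]
top 0.55 1828 [344. 185.] [[329, 158], [368, 171], [355, 209], [316, 197]]
top 0.81 9223 [374. 176.] [[315, 124], [444, 141], [436, 238], [303, 222]]
top ring_gauge 0.53 [ 0.66  -0.155  0.04 ]
top gauge_block 0.61 [ 0.644 -0.294  0.04 ]
top granite_top 0.67 [ 0.555 -0.211  0.04 ]
top tray_in 0.83 [0.566 0.177 0.005]
top cover_p 0.9 [ 0.512 -0.288  0.04 ]
top cover_p 0.68 [ 0.308 -0.225  0.04 ]
top cover_p 0.67 [ 0.546 -0.143  0.04 ]
```

View pics/topz.png

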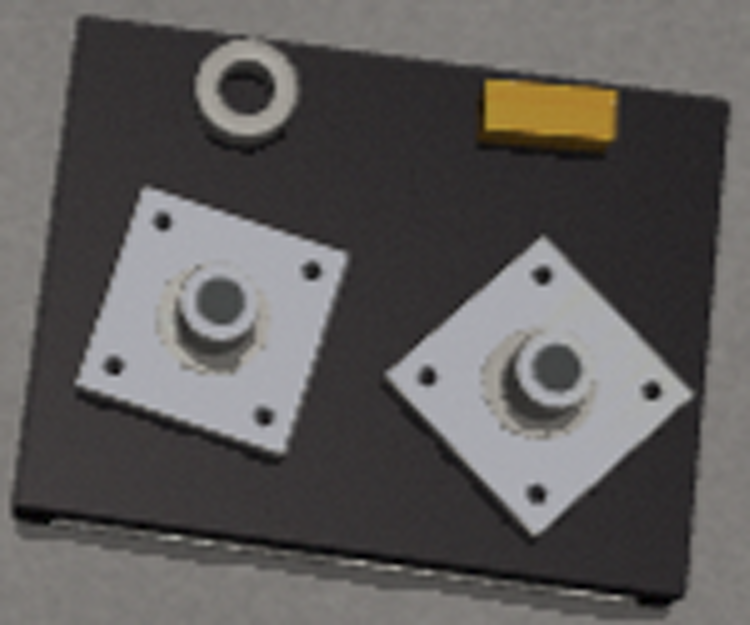

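View pics/sidez.png

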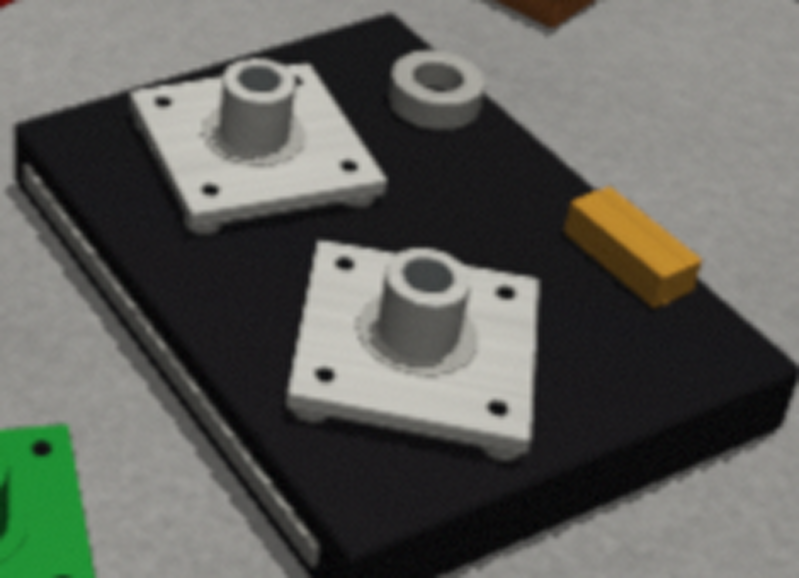

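```bash
python3 - <<'E'
from h import *
from bench import arm
s=arm.snapshot("top")
for n,h,c in (("A",[(162,221),(312,270),(264,415),(114,365)],[(145,187),(348,253),(283,457),(77,383)]),("B",[(543,275),(652,391),(537,494),(428,376)],[(543,237),(692,394),(535,536),(385,375)])):
  for x in(h,c):
    w=back(s,np.array(x)/5.+[300,120]-.4,.056)[:,:2]
    d=w-w.mean(0); a=np.arctan2(d[:,1],d[:,0]); 
    print(n,w.round(4).tolist(),w.mean(0).round(4),np.linalg.norm(d,axis=1).round(4),np.degrees(a).round(1), 'yaw mod 90',np.degrees(np.angle(np.exp(4j*a).mean())/4)+45)
E
```

```text
A [[0.5891, -0.1122], [0.5652, -0.1806], [0.4974, -0.1566], [0.5213, -0.0887]] [ 0.5433 -0.1345] [0.051  0.051  0.0508 0.0508] [  26.   -64.5 -154.3  115.7] yaw mod 90 70.72720048061204
A [[0.6054, -0.1046], [0.5731, -0.1974], [0.478, -0.1647], [0.513, -0.0717]] [ 0.5424 -0.1346] [0.0698 0.0699 0.0711 0.0694] [  25.4  -63.9 -155.   115. ] yaw mod 90 70.39598822017916
B [[0.562, -0.2865], [0.5073, -0.3334], [0.4601, -0.2789], [0.515, -0.2319]] [ 0.5111 -0.2827] [0.051  0.0509 0.0511 0.051 ] [ -4.3 -94.3 175.8  85.6] yaw mod 90 40.68948546330821
B [[0.58, -0.2874], [0.5057, -0.3515], [0.4409, -0.2771], [0.5156, -0.2123]] [ 0.5106 -0.2821] [0.0696 0.0696 0.0698 0.07  ] [ -4.4 -94.  175.9  85.9] yaw mod 90 40.8584015303239
```

```bash
python3 - <<'E'
from h import *
from bench import arm
s=arm.snapshot("side")
f=lambda x:back(s,np.array(x)/3.4+[280,195]-.35,.056)[:,:2]
print(f([(345,263),(506,292),(498,408),(325,374)]).round(4).tolist(),f([(345,263),(506,292),(498,408),(325,374)]).mean(0)); a=f([(163,101),(349,165),(210,189)]);print(a.round(4).tolist(),a[:2].mean(0))
t=arm.snapshot("top"); cv2.imwrite("pics/t1.png",t["pixels"][:,:,::-1])
st=arm.read_state(); q=st["orientation"]; print(st["clock"],R.from_quat(q[[1,2,3,0]]).as_matrix().round(3))
E
```

```text
[[0.5155, -0.2314], [0.5626, -0.2861], [0.5078, -0.3334], [0.4608, -0.2786]] [ 0.51168616 -0.28235995]
[[0.5215, -0.0877], [0.5656, -0.1798], [0.4973, -0.1559]] [ 0.54356758 -0.13372124]
1.85 [[-0.384 -0.923  0.   ]
 [-0.923  0.384  0.   ]
 [-0.     0.    -1.   ]]
```

```bash
cat >> h.py <<'E'
def to(x,y,z,dyaw=0):
    from bench import arm
    st=arm.read_state(); q=st["orientation"]; r=R.from_quat(q[[1,2,3,0]]); M=r.as_matrix()
    yaw=np.arctan2(M[1,0],M[0,0]); c,s_=np.cos(yaw+np.radians(dyaw)),np.sin(yaw+np.radians(dyaw))
    T=R.from_matrix(np.array([[c,s_,0],[s_,-c,0],[0,0,-1]]))
    print("clk",round(st["clock"],2),"pos",st["ee_pos"].round(4),"yaw",np.degrees(yaw).round(1),"F",st["wrist_force"].round(2),"T",st["wrist_torque"].round(3),"w",st["gripper_width"].round(4),"j",st["joint_pos"].round(2))
    print("rot",(r.inv()*T).as_rotvec().round(3),"mm",(r.inv().apply(np.array([x,y,z])-st["ee_pos"])*1000).round(1))
E
python3 -c "
from h import *
to(.45,.0,.2);to(.4974,-.1562,.1)"
```

```text
Traceback (most recent call last):
  File "h.py", line 16, in to
    print("clk",round(st["clock"],2),"pos",st["ee_pos"].round(4),"yaw",np.degrees(yaw).round(1),"F",st["wrist_force"].round(2),"T",st["wrist_torque"].round(3),"w",st["gripper_width"].round(4),"j",st["joint_pos"].round(2))
                                                                                                                                                                   ^^^^^^^^^^^^^^^^^^^^^^^^^
AttributeError: 'float' object has no attribute 'round'
```

```bash
sed -i 's/st\["gripper_width"\].round(4)/round(st["gripper_width"],4)/' h.py
python3 -c "
from h import *
to(.45,.0,.2);to(.4974,-.1562,.15)"
```

```text
clk 1.85 pos [0.211  0.5079 0.207 ] yaw -112.6 F [ 0.91 -0.57  0.47] T [-0.027  0.001 -0.023] w 0.0853 j [ 1.46  0.26  0.11  0.   -1.42 -0.28]
rot [0. 0. 0.] mm [ 377.3 -415.6    7. ]
clk 1.85 pos [0.211  0.5079 0.207 ] yaw -112.6 F [ 0.91 -0.57  0.47] T [-0.027  0.001 -0.023] w 0.0853 j [ 1.46  0.26  0.11  0.   -1.42 -0.28]
rot [0. 0. 0.] mm [ 503.4 -519.3   57. ]
```

>>> {"method": "move_arm", "body": {"motion": [[0,0,0,503,-519,7,-1],[0,0,0,503,-519,7,-1],[0,0,0,503,-519,7,-1],[0,0,0,503,-519,7,-1],[0,0,0,503,-519,7,-1],[0,0,0,503,-519,7,-1],[0,0,0,503,-519,7,-1],[0,0,0,503,-519,7,-1]]}}

```text
clock: 2.52
ee_pos: [0.3433, 0.2, 0.2041]
orientation: [0.001, -0.555, 0.832, 0.0]
wrist_force: [0.4, 0.0, 0.6]
gripper_width: 0.0002
```

```bash

python3 -c "
from h import *
to(.4974,-.1562,.12)"
```

```text
clk 2.52 pos [0.3433 0.2    0.2041] yaw -112.5 F [0.43 0.03 0.6 ] T [ 0.034 -0.166 -0.001] w 0.0002 j [ 0.93 -0.05 -0.25  0.   -1.37  0.25]
rot [-0.     0.001 -0.   ] mm [ 270.1 -278.8   83.9]
```

>>> {"method": "move_arm", "body": {"motion": [[0,0,0,270,-279,10,-1],[0,0,0,270,-279,20,-1],[0,0,0,270,-279,30,-1],[0,0,0,270,-279,40,-1],[0,0,0,270,-279,60,-1],[0,0,0,270,-279,84,-1],[0,0,0,270,-279,84,-1],[0,0,0,270,-279,84,-1]]}}

```text
clock: 3.18
ee_pos: [0.4724, -0.0987, 0.1421]
orientation: [0.001, -0.555, 0.832, -0.0]
wrist_force: [1.4, 0.9, 1.4]
gripper_width: 0.0002
```

```bash

python3 -c "
from h import *
to(.4974,-.1562,.072)"
```

```text
clk 3.18 pos [ 0.4724 -0.0987  0.1421] yaw -112.5 F [1.38 0.94 1.45] T [ 0.127 -0.155  0.019] w 0.0002 j [ 0.12  0.15 -0.19 -0.   -1.23  1.06]
rot [-0.001  0.002 -0.   ] mm [ 43.7 -45.   70. ]
```

>>> {"method": "move_arm", "body": {"motion": [[0,0,0,44,-45,20,-1],[0,0,0,44,-45,30,-1],[0,0,0,44,-45,45,-1],[0,0,0,44,-45,60,-1],[0,0,0,44,-45,64,-1],[0,0,0,44,-45,66,-1],[0,0,0,44,-45,66,-1],[0,0,0,44,-45,66,-1]]}}

```text
clock: 3.85
ee_pos: [0.498, -0.1563, 0.0772]
orientation: [0.002, -0.556, 0.831, -0.001]
wrist_force: [-1.1, -0.3, 0.9]
gripper_width: -0.0001
```

```bash

python3 -c "
from h import *
from bench import arm
to(.4974,-.1562,.072)
s=arm.snapshot('side');cv2.imwrite('pics/s2.png',s['pixels'][150:380,230:520,::-1])
to(.4974,-.1562,.072)
"
```

```text
clk 3.85 pos [ 0.498  -0.1563  0.0772] yaw -112.5 F [-1.14 -0.34  0.93] T [-0.014  0.036  0.021] w -0.0001 j [-0.    0.28 -0.21 -0.   -1.09  1.18]
rot [-0.003  0.002 -0.   ] mm [0.1 0.6 5.2]
clk 3.9 pos [ 0.4981 -0.1563  0.0773] yaw -112.5 F [-0.57  0.21  0.62] T [ 0.    -0.05  -0.036] w -0.0002 j [-0.    0.28 -0.21 -0.   -1.09  1.18]
rot [-0.004  0.002 -0.   ] mm [0.1 0.7 5.3]
```

View pics/s2.png

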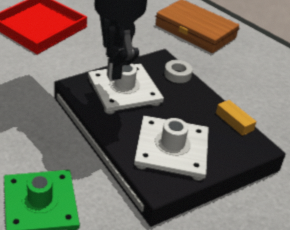

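The gripper (closed, around crop pixel (125,65)) stands just over the near-left corner A3 of the left cover. Pressing down slowly.

>>> {"method": "move_arm", "body": {"motion": [[0,0,0,0,0,1,-1],[0,0,0,0,0,2,-1],[0,0,0,0,0,3,-1],[0,0,0,0,0,4,-1],[0,0,0,0,0,5,-1],[0,0,0,0,0,6,-1],[0,0,0,0,0,7,-1],[0,0,0,0,0,7,-1]]}}

```text
clock: 4.57
ee_pos: [0.4979, -0.1563, 0.0699]
orientation: [0.002, -0.556, 0.831, -0.001]
wrist_force: [-0.3, 0.7, 0.1]
gripper_width: 0.0001
```

```bash

python3 -c "
from h import *
to(.4974,-.1562,.072)"
```

```text
clk 4.57 pos [ 0.4979 -0.1563  0.0699] yaw -112.5 F [-0.35  0.67  0.05] T [ 0.038  0.025 -0.004] w 0.0001 j [-0.    0.28 -0.22 -0.   -1.07  1.18]
rot [-0.003  0.002 -0.   ] mm [ 0.1  0.5 -2.1]
```

>>> {"method": "move_arm", "body": {"motion": [[0,0,0,0,0,0.5,-1],[0,0,0,0,0,0.5,-1],[0,0,0,0,0,1,-1],[0,0,0,0,0,1,-1],[0,0,0,0,0,1.5,-1],[0,0,0,0,0,1.5,-1],[0,0,0,0,0,1.5,-1],[0,0,0,0,0,1.5,-1]]}}

```text
clock: 5.23
ee_pos: [0.4979, -0.1563, 0.0685]
orientation: [0.002, -0.556, 0.831, -0.001]
wrist_force: [-0.0, 0.0, -0.0]
gripper_width: -0.0
```

```bash

python3 -c "
from h import *
to(.4974,-.1562,.072)"
```

```text
clk 5.23 pos [ 0.4979 -0.1563  0.0685] yaw -112.5 F [-0.04  0.01 -0.02] T [-0.009  0.065 -0.009] w -0.0 j [-0.    0.28 -0.22 -0.   -1.06  1.18]
rot [-0.003  0.002 -0.   ] mm [ 0.1  0.5 -3.5]
```

>>> {"method": "move_arm", "body": {"motion": [[0,0,0,0,0,0.5,-1],[0,0,0,0,0,0.5,-1],[0,0,0,0,0,1,-1],[0,0,0,0,0,1,-1],[0,0,0,0,0,1,-1],[0,0,0,0,0,1,-1],[0,0,0,0,0,1,-1],[0,0,0,0,0,1,-1]]}}

```text
clock: 5.9
ee_pos: [0.4979, -0.1563, 0.0675]
orientation: [0.002, -0.556, 0.831, -0.001]
wrist_force: [0.2, 0.1, 0.2]
gripper_width: 0.0002
```

```bash

python3 -c "
from h import *
from bench import arm
for i in range(3):
  s=arm.snapshot('side')
  to(.4974,-.1562,.072)
cv2.imwrite('pics/s3.png',cv2.resize(s['pixels'][195:275,300:420,::-1],None,fx=6,fy=6,interpolation=cv2.INTER_CUBIC))"
```

```text
clk 5.95 pos [ 0.4979 -0.1563  0.0675] yaw -112.5 F [ 0.09 -0.38 -0.28] T [-0.023  0.035 -0.011] w -0.0005 j [-0.    0.29 -0.22 -0.   -1.06  1.18]
rot [-0.003  0.002 -0.   ] mm [ 0.1  0.5 -4.5]
clk 6.0 pos [ 0.498  -0.1563  0.0675] yaw -112.5 F [ 0.08 -0.18 -0.73] T [-0.019  0.003  0.03 ] w 0.0003 j [-0.    0.29 -0.22 -0.   -1.06  1.18]
rot [-0.003  0.002 -0.   ] mm [ 0.1  0.5 -4.5]
clk 6.05 pos [ 0.4979 -0.1563  0.0675] yaw -112.5 F [0.16 0.36 0.8 ] T [-0.023  0.006 -0.045] w -0.0004 j [-0.    0.29 -0.22 -0.   -1.06  1.18]
rot [-0.003  0.002 -0.   ] mm [ 0.1  0.5 -4.5]
```

View pics/s3.png

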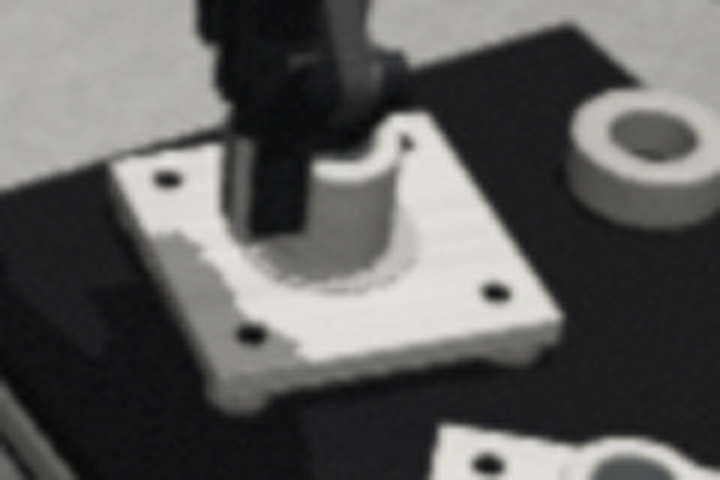

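```bash

python3 -c "
from h import *
from bench import arm
s=arm.snapshot('side');t=arm.snapshot('top')
P=[[.498,-.1563,.0675],[.498,-.1563,.0535],[.498,-.1563,.10]]
print(proj(s,P),proj(t,P), R.from_quat(arm.read_state()['orientation'][[1,2,3,0]]).as_matrix().round(4))
a=s['pixels'][130:290,270:430,::-1];b=t['pixels'][110:270,290:450,::-1]
cv2.imwrite('pics/st4.png',cv2.resize(np.hstack([a,b]),None,fx=2.5,fy=2.5,interpolation=cv2.INTER_CUBIC))"
```

```text
[[342.36210412 244.80049518]
 [341.80326507 251.36908762]
 [343.70162646 229.05575357]] [[352.86358353 201.3888982 ]
 [352.13337433 202.57308428]
 [354.62704853 198.52907297]] [[-3.824e-01 -9.240e-01  3.600e-03]
 [-9.240e-01  3.824e-01  7.000e-04]
 [-2.000e-03 -3.100e-03 -1.000e+00]]
```

View pics/st4.png

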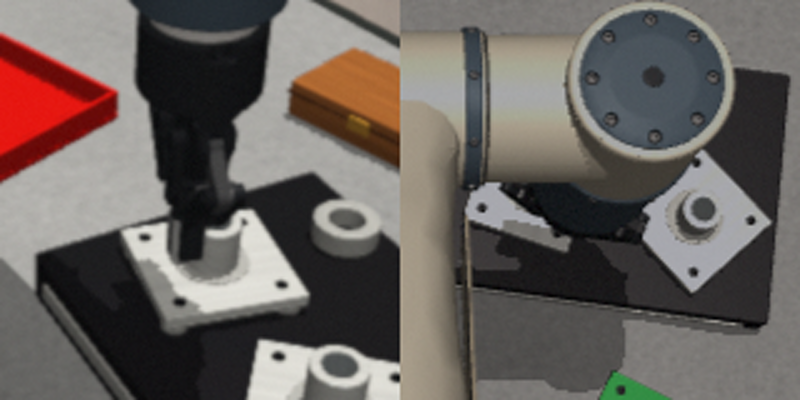

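```bash

python3 -c "
from h import *
from bench import arm
s=arm.snapshot('side');t=arm.snapshot('top')
P=[[.211,.508,.206]]
print(proj(s,P),proj(t,P))
print(back(t,[370,194],.15),back(s,[344,232],.056),back(s,[344,232],.094))
a=cv2.imread('pics/side0.png')[0:90,0:120];b=cv2.imread('pics/top0.png')[310:400,0:120]
cv2.imwrite('pics/st5.png',cv2.resize(np.hstack([a,b]),None,fx=3.3,fy=3.3,interpolation=cv2.INTER_CUBIC))"
```

```text
[[38.76737677 74.16126305]] [[ 16.93391627 337.69545489]]
[[ 0.49737092 -0.18238761  0.15      ]] [[ 0.53164523 -0.12057774  0.056     ]] [[ 0.4987585 -0.1567583  0.094    ]]
```

View pics/st5.png

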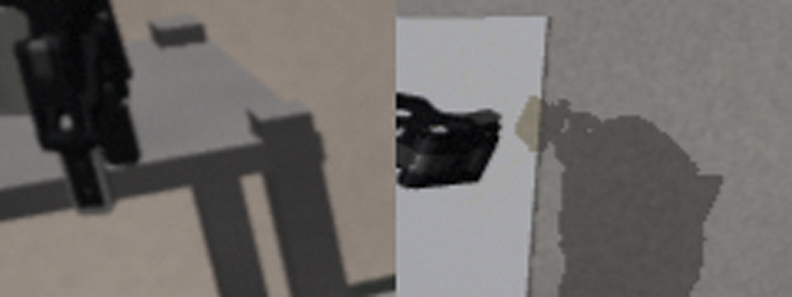

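The picture shows the fingertips (side pixel 344,232) about 38 mm above the plate, if xy is right, although the reading puts them at it. I'll keep going down gently and let the force decide.

>>> {"method": "move_arm", "body": {"motion": [[0,0,0,0,0,0.5,-1],[0,0,0,0,0,1,-1],[0,0,0,0,0,1.5,-1],[0,0,0,0,0,2,-1],[0,0,0,0,0,2,-1],[0,0,0,0,0,2,-1],[0,0,0,0,0,2,-1],[0,0,0,0,0,2,-1]]}}

```text
clock: 6.92
ee_pos: [0.4979, -0.1563, 0.0655]
orientation: [0.002, -0.556, 0.831, -0.001]
wrist_force: [0.9, -0.3, 0.2]
gripper_width: -0.0002
```

```bash

python3 -c "
from h import *
from bench import arm
for i in range(3):
  s=arm.snapshot('side')
  to(.4974,-.1562,.072)
cv2.imwrite('pics/s6.png',cv2.resize(s['pixels'][195:275,300:420,::-1],None,fx=6,fy=6,interpolation=cv2.INTER_CUBIC))"
```

```text
clk 6.97 pos [ 0.498  -0.1563  0.0655] yaw -112.5 F [ 0.37 -0.19 -0.14] T [ 0.039 -0.002  0.002] w 0.0002 j [-0.    0.29 -0.22 -0.   -1.06  1.18]
rot [-0.003  0.002 -0.   ] mm [ 0.1  0.5 -6.5]
clk 7.02 pos [ 0.498  -0.1563  0.0655] yaw -112.5 F [-0.95  0.05  0.24] T [-0.022  0.011 -0.02 ] w 0.0002 j [-0.    0.29 -0.22 -0.   -1.06  1.18]
rot [-0.003  0.002 -0.   ] mm [ 0.1  0.5 -6.5]
clk 7.07 pos [ 0.4979 -0.1563  0.0655] yaw -112.5 F [ 1.28 -0.73  0.3 ] T [-0.003  0.078  0.021] w -0.0002 j [-0.    0.29 -0.22 -0.   -1.06  1.18]
rot [-0.003  0.002 -0.   ] mm [ 0.1  0.5 -6.5]
```

View pics/s6.png

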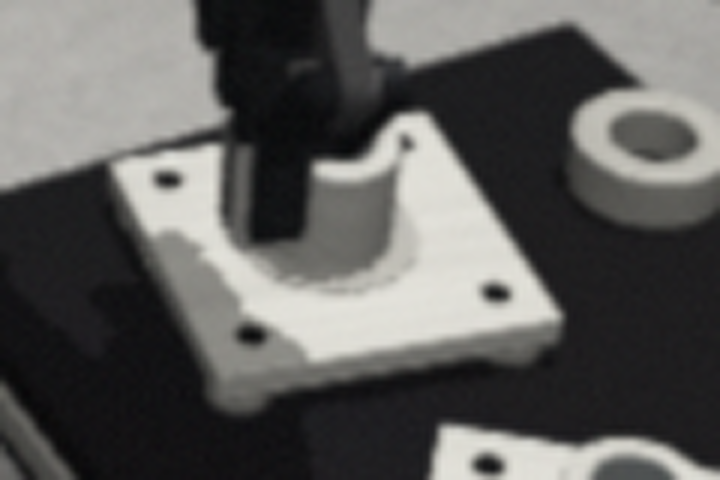

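>>> {"method": "move_arm", "body": {"motion": [[0,0,0,0,0,3,-1],[0,0,0,0,0,6,-1],[0,0,0,0,0,9,-1],[0,0,0,0,0,12,-1],[0,0,0,0,0,15,-1],[0,0,0,0,0,18,-1],[0,0,0,0,0,20,-1],[0,0,0,0,0,20,-1]]}}

```text
clock: 7.73
ee_pos: [0.4977, -0.1562, 0.0449]
orientation: [0.001, -0.556, 0.831, -0.0]
wrist_force: [-0.7, -0.0, -0.4]
gripper_width: 0.0001
```

```bash

python3 -c "
from h import *
from bench import arm
for i in range(1):
  s=arm.snapshot('side')
  to(.4974,-.1562,.072)
cv2.imwrite('pics/s7.png',cv2.resize(s['pixels'][195:275,300:420,::-1],None,fx=6,fy=6,interpolation=cv2.INTER_CUBIC))"
```

```text
clk 7.78 pos [ 0.4979 -0.1563  0.0452] yaw -112.5 F [-0.53 -0.21  0.55] T [ 0.034 -0.018 -0.05 ] w 0.0 j [-0.    0.31 -0.25 -0.   -1.01  1.18]
rot [-0.003  0.002 -0.   ] mm [  0.1   0.4 -26.8]
```

View pics/s7.png

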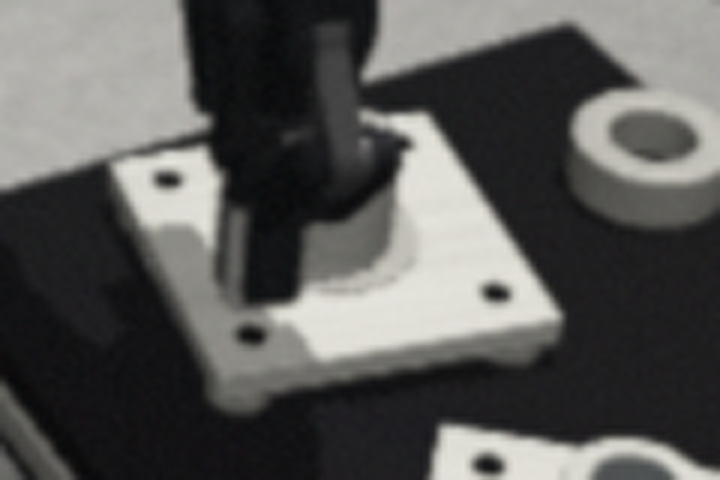

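>>> {"method": "move_arm", "body": {"motion": [[0,0,0,0,0,1,-1],[0,0,0,0,0,2,-1],[0,0,0,0,0,3,-1],[0,0,0,0,0,4,-1],[0,0,0,0,0,5,-1],[0,0,0,0,0,6,-1],[0,0,0,0,0,7,-1],[0,0,0,0,0,7,-1]]}}

```text
clock: 8.45
ee_pos: [0.4977, -0.1562, 0.038]
orientation: [0.001, -0.556, 0.831, -0.0]
wrist_force: [0.2, -0.2, 0.2]
gripper_width: -0.0002
```

```bash

python3 -c "
from h import *
from bench import arm
for i in range(2):
  s=arm.snapshot('side')
  to(.4974,-.1562,.072)
cv2.imwrite('pics/s8.png',cv2.resize(s['pixels'][195:275,300:420,::-1],None,fx=6,fy=6,interpolation=cv2.INTER_CUBIC))"
```

```text
clk 8.5 pos [ 0.4978 -0.1562  0.0381] yaw -112.5 F [ 0.39  0.2  -0.71] T [0.036 0.026 0.041] w -0.0 j [-0.    0.32 -0.26 -0.   -0.99  1.18]
rot [-0.002  0.002 -0.   ] mm [  0.    0.3 -33.9]
clk 8.55 pos [ 0.4978 -0.1563  0.0382] yaw -112.5 F [-0.34 -0.25  0.83] T [-0.042  0.    -0.038] w -0.0 j [-0.    0.32 -0.26 -0.   -0.99  1.18]
rot [-0.003  0.002 -0.   ] mm [  0.    0.4 -33.8]
```

View pics/s8.png

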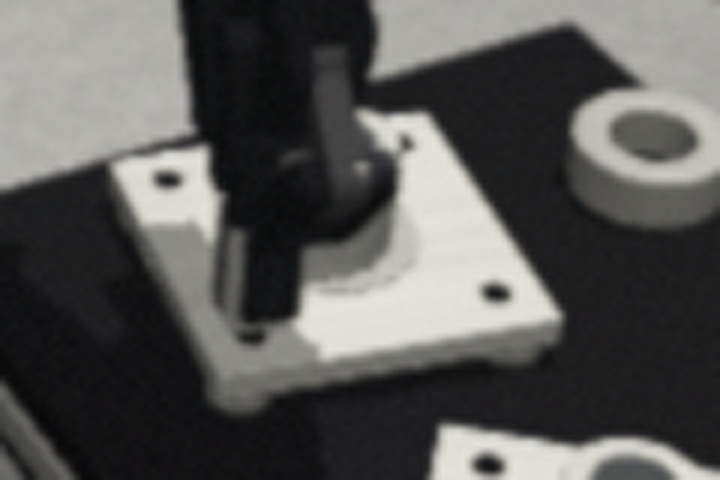

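>>> {"method": "move_arm", "body": {"motion": [[0,0,0,0,0,0.5,-1],[0,0,0,0,0,1,-1],[0,0,0,0,0,1.5,-1],[0,0,0,0,0,2,-1],[0,0,0,0,0,2.5,-1],[0,0,0,0,0,3,-1],[0,0,0,0,0,3,-1],[0,0,0,0,0,3,-1]]}}

```text
clock: 9.22
ee_pos: [0.4978, -0.1563, 0.0352]
orientation: [0.001, -0.556, 0.831, -0.001]
wrist_force: [-0.2, 0.4, -0.1]
gripper_width: 0.0001
```

>>> {"method": "move_arm", "body": {"motion": [[0,0,0,0,0,0.5,-1],[0,0,0,0,0,0.5,-1],[0,0,0,0,0,1,-1],[0,0,0,0,0,1,-1],[0,0,0,0,0,1.5,-1],[0,0,0,0,0,1.5,-1],[0,0,0,0,0,1.5,-1],[0,0,0,0,0,1.5,-1]]}}

```text
clock: 9.88
ee_pos: [0.4978, -0.1563, 0.0336]
orientation: [0.001, -0.556, 0.831, -0.001]
wrist_force: [-0.8, -0.1, -0.1]
gripper_width: -0.0002
```

```bash

python3 -c "
from h import *
from bench import arm
for i in range(1):
  s=arm.snapshot('side')
  to(.4974,-.1562,.072)
cv2.imwrite('pics/s9.png',cv2.resize(s['pixels'][195:275,300:420,::-1],None,fx=6,fy=6,interpolation=cv2.INTER_CUBIC))"
```

```text
clk 9.93 pos [ 0.4979 -0.1563  0.0337] yaw -112.5 F [0.71 0.76 0.49] T [-0.029  0.013  0.012] w -0.0001 j [-0.    0.32 -0.27 -0.   -0.98  1.18]
rot [-0.002  0.002 -0.   ] mm [  0.    0.4 -38.3]
```

View pics/s9.png

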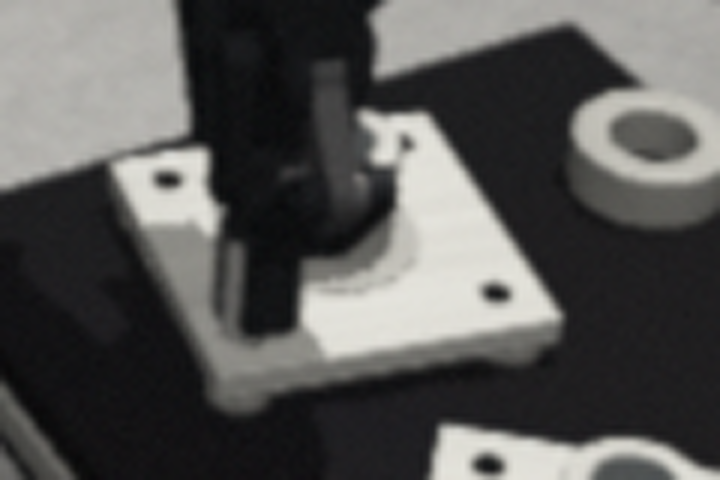

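>>> {"method": "move_arm", "body": {"motion": [[0,0,0,0,0,0.5,-1],[0,0,0,0,0,0.5,-1],[0,0,0,0,0,1,-1],[0,0,0,0,0,1,-1],[0,0,0,0,0,1.5,-1],[0,0,0,0,0,1.5,-1],[0,0,0,0,0,2,-1],[0,0,0,0,0,2,-1]]}}

```text
clock: 10.6
ee_pos: [0.4979, -0.1563, 0.0318]
orientation: [0.001, -0.556, 0.831, -0.001]
wrist_force: [-0.7, -0.5, 1.7]
gripper_width: -0.0001
```

>>> {"method": "move_arm", "body": {"motion": [[0,0,0,0,0,0.5,-1],[0,0,0,0,0,0.5,-1],[0,0,0,0,0,1,-1],[0,0,0,0,0,1,-1],[0,0,0,0,0,1.5,-1],[0,0,0,0,0,1.5,-1],[0,0,0,0,0,1.5,-1],[0,0,0,0,0,1.5,-1]]}}

```text
clock: 11.27
ee_pos: [0.4979, -0.1564, 0.0317]
orientation: [0.002, -0.556, 0.831, -0.001]
wrist_force: [-5.0, 2.1, 12.5]
gripper_width: 0.0002
```

```bash

python3 -c "
from h import *
from bench import arm
for i in range(1):
  s=arm.snapshot('side')
  to(.4974,-.1562,.072)
cv2.imwrite('pics/s10.png',cv2.resize(s['pixels'][195:275,300:420,::-1],None,fx=6,fy=6,interpolation=cv2.INTER_CUBIC))"
```

```text
clk 11.32 pos [ 0.498  -0.1564  0.0318] yaw -112.5 F [-3.89  3.39 11.63] T [ 0.997  1.674 -0.014] w 0.0 j [-0.    0.32 -0.27 -0.   -0.97  1.18]
rot [-0.003  0.002 -0.   ] mm [ -0.    0.4 -40.2]
```

View pics/s10.png

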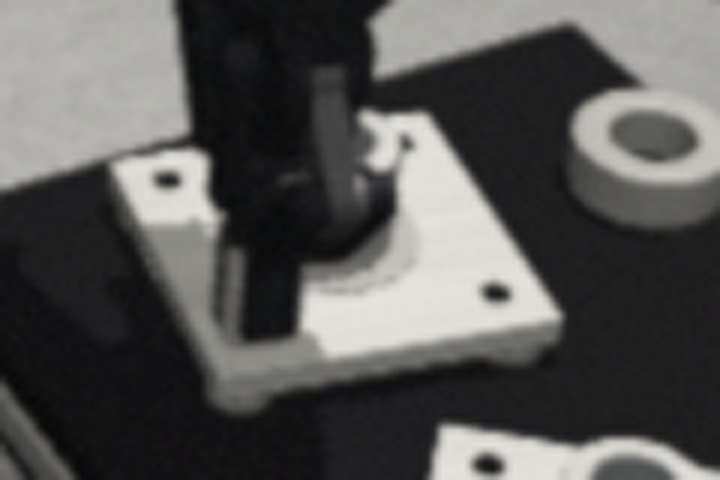

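A3 (near-left cover, lower-left corner in the picture) is firm: 12 N, no dip. Contact is at reading z ≈ 0.032. Next corner is A2.

```bash

python3 -c "
from h import *
to(.565,-.180,.035)"
```

```text
clk 11.32 pos [ 0.498  -0.1564  0.0318] yaw -112.5 F [-3.89  3.39 11.63] T [ 0.997  1.674 -0.014] w 0.0 j [-0.    0.32 -0.27 -0.   -0.97  1.18]
rot [-0.003  0.002 -0.   ] mm [ -3.8 -71.   -3. ]
```

>>> {"method": "move_arm", "body": {"motion": [[0,0,0,0,0,-9,-1],[0,0,0,-4,-35,-9,-1],[0,0,0,-4,-71,-9,-1],[0,0,0,-4,-71,-8,-1],[0,0,0,-4,-71,-5,-1],[0,0,0,-4,-71,-3,-1],[0,0,0,-4,-71,-2.5,-1],[0,0,0,-4,-71,-2.5,-1]]}}

```text
clock: 11.98
ee_pos: [0.5643, -0.1795, 0.0345]
orientation: [0.001, -0.556, 0.831, -0.001]
wrist_force: [0.3, -0.5, -0.1]
gripper_width: -0.0004
```

```bash

python3 -c "
from h import *
to(.565,-.180,.0315)"
```

```text
clk 11.98 pos [ 0.5643 -0.1795  0.0345] yaw -112.4 F [ 0.31 -0.54 -0.08] T [0.02  0.006 0.003] w -0.0004 j [-0.04  0.44 -0.08 -0.   -1.05  1.22]
rot [-0.003  0.001 -0.   ] mm [ 0.2 -0.9  3. ]
```

>>> {"method": "move_arm", "body": {"motion": [[0,0,0,0,0,1.5,-1],[0,0,0,0,0,2,-1],[0,0,0,0,0,2.5,-1],[0,0,0,0,0,3,-1],[0,0,0,0,0,3.5,-1],[0,0,0,0,0,4,-1],[0,0,0,0,0,4,-1],[0,0,0,0,0,4,-1]]}}

```text
clock: 12.65
ee_pos: [0.5642, -0.1794, 0.0318]
orientation: [0.002, -0.556, 0.831, -0.001]
wrist_force: [-3.4, 2.7, 9.0]
gripper_width: 0.0004
```

```bash

python3 -c "
from h import *
to(.5214,-.0882,.0345)"
```

```text
clk 12.65 pos [ 0.5642 -0.1794  0.0318] yaw -112.4 F [-3.44  2.69  8.98] T [0.797 1.268 0.007] w 0.0004 j [-0.04  0.44 -0.08 -0.   -1.04  1.22]
rot [-0.003  0.001 -0.   ] mm [-68.   74.4  -2.9]
```

A2 is firm too. Next is A1.

>>> {"method": "move_arm", "body": {"motion": [[0,0,0,0,0,-9,-1],[0,0,0,-36,3,-9,-1],[0,0,0,-72,3,-9,-1],[0,0,0,-72,3,-8,-1],[0,0,0,-72,3,-5,-1],[0,0,0,-72,3,-3,-1],[0,0,0,-72,3,-2.5,-1],[0,0,0,-72,3,-2.5,-1]]}}

```text
clock: 13.32
ee_pos: [0.5883, -0.1126, 0.0341]
orientation: [0.001, -0.556, 0.831, -0.001]
wrist_force: [0.1, 0.4, -0.0]
gripper_width: 0.0003
```

>>> {"method": "move_arm", "body": {"motion": [[0,0,0,0,0,1.5,-1],[0,0,0,0,0,2,-1],[0,0,0,0,0,2.5,-1],[0,0,0,0,0,3,-1],[0,0,0,0,0,3.5,-1],[0,0,0,0,0,4,-1],[0,0,0,0,0,4,-1],[0,0,0,0,0,4,-1]]}}

```text
clock: 13.98
ee_pos: [0.5885, -0.1126, 0.0302]
orientation: [0.001, -0.556, 0.831, -0.001]
wrist_force: [0.1, 0.2, 0.5]
gripper_width: -0.0006
```

```bash

python3 -c "
from h import *
to(.5214,-.0882,.0345)"
```

```text
clk 13.98 pos [ 0.5885 -0.1126  0.0302] yaw -112.5 F [0.13 0.2  0.53] T [-0.217 -0.046  0.009] w -0.0006 j [ 0.07  0.46 -0.06  0.   -1.05  1.11]
rot [-0.003  0.001 -0.   ] mm [ 3.1 71.3 -4.5]
```

A1 gives way: z is 0.0302 with almost no force. Pressing on to the end of the dip.

>>> {"method": "move_arm", "body": {"motion": [[0,0,0,0,0,0.5,-1],[0,0,0,0,0,0.5,-1],[0,0,0,0,0,1,-1],[0,0,0,0,0,1,-1],[0,0,0,0,0,1.2,-1],[0,0,0,0,0,1.2,-1],[0,0,0,0,0,1.2,-1],[0,0,0,0,0,1.2,-1]]}}

```text
clock: 14.65
ee_pos: [0.5887, -0.1127, 0.0297]
orientation: [0.001, -0.556, 0.831, -0.001]
wrist_force: [-2.0, -0.1, 6.1]
gripper_width: -0.0001
```

```bash

python3 -c "
from h import *
from bench import arm
s=arm.snapshot('side')
to(.5214,-.0882,.0345)
cv2.imwrite('pics/s11.png',cv2.resize(s['pixels'][195:275,300:420,::-1],None,fx=6,fy=6,interpolation=cv2.INTER_CUBIC))"
```

```text
clk 14.7 pos [ 0.5887 -0.1127  0.0297] yaw -112.5 F [-1.26  0.87  5.48] T [ 0.097  0.599 -0.068] w 0.0002 j [ 0.07  0.46 -0.06  0.   -1.05  1.11]
rot [-0.004  0.001 -0.   ] mm [ 3.1 71.5 -5.1]
```

View pics/s11.png

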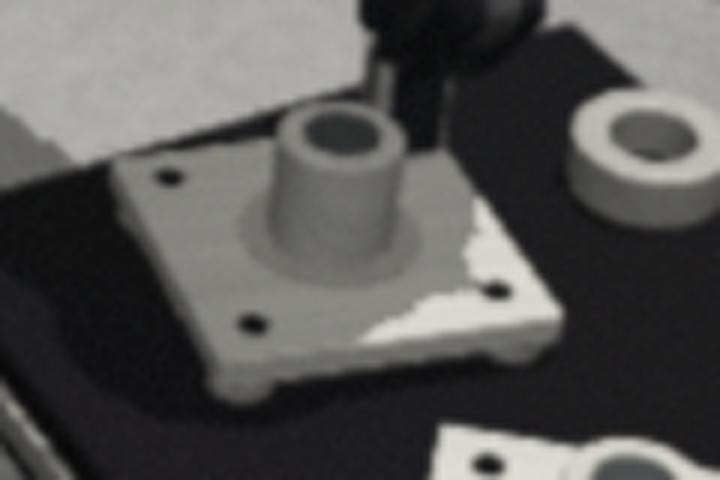

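The side picture shows the cover leaning: the far right corner is down under the finger at about (430,150), and the opposite corner's hole rose from (252,335) to (252,323). Next I press the opposite corner, A3.

>>> {"method": "move_arm", "body": {"motion": [[0,0,0,0,0,-20,-1],[0,0,0,0,0,-46,-1],[0,0,0,25,22,-46,-1],[0,0,0,50,45,-46,-1],[0,0,0,75,67,-46,-1],[0,0,0,75,67,-46,-1],[0,0,0,75,67,-25,-1],[0,0,0,75,67,-15,-1]]}}

```text
clock: 15.37
ee_pos: [0.4969, -0.1562, 0.043]
orientation: [0.001, -0.555, 0.832, -0.001]
wrist_force: [-1.1, 0.2, -1.0]
gripper_width: -0.0
```

```bash

python3 -c "
from h import *
to(.498,-.1562,.035)"
```

```text
clk 15.37 pos [ 0.4969 -0.1562  0.043 ] yaw -112.5 F [-1.06  0.15 -1.05] T [0.07  0.122 0.055] w -0.0 j [-0.    0.31 -0.26 -0.   -1.    1.18]
rot [-0.002  0.002 -0.   ] mm [-0.4 -1.   8. ]
```

>>> {"method": "move_arm", "body": {"motion": [[0,0,0,0,-1,3,-1],[0,0,0,0,-1,6,-1],[0,0,0,0,-1,8,-1],[0,0,0,0,-1,9.5,-1],[0,0,0,0,-1,10.5,-1],[0,0,0,0,-1,11.5,-1],[0,0,0,0,-1,12.2,-1],[0,0,0,0,-1,12.2,-1]]}}

```text
clock: 16.03
ee_pos: [0.4983, -0.1565, 0.0318]
orientation: [0.002, -0.556, 0.832, -0.001]
wrist_force: [-1.8, 1.2, 4.2]
gripper_width: 0.0
```

>>> {"method": "move_arm", "body": {"motion": [[0,0,0,0,0,0.8,-1],[0,0,0,0,0,0.8,-1],[0,0,0,0,0,0.8,-1],[0,0,0,0,0,0.8,-1],[0,0,0,0,0,0.8,-1],[0,0,0,0,0,0.8,-1],[0,0,0,0,0,0.8,-1],[0,0,0,0,0,0.8,-1]]}}

```text
clock: 16.7
ee_pos: [0.4983, -0.1566, 0.0318]
orientation: [0.002, -0.556, 0.831, -0.001]
wrist_force: [-3.5, 1.5, 6.2]
gripper_width: 0.0001
```

```bash

python3 -c "
from h import *
from bench import arm
s=arm.snapshot('side')
to(.5433,-.1342,.034)
to(.5433,-.1342,.084)
cv2.imwrite('pics/s12.png',cv2.resize(s['pixels'][195:275,300:420,::-1],None,fx=6,fy=6,interpolation=cv2.INTER_CUBIC))"
```

```text
clk 16.75 pos [ 0.4983 -0.1565  0.0318] yaw -112.5 F [-2.64  1.68  6.56] T [ 0.404  1.004 -0.079] w -0.0001 j [-0.    0.32 -0.27 -0.   -0.97  1.18]
rot [-0.004  0.002 -0.   ] mm [-37.8 -33.   -2. ]
clk 16.75 pos [ 0.4983 -0.1565  0.0318] yaw -112.5 F [-2.64  1.68  6.56] T [ 0.404  1.004 -0.079] w -0.0001 j [-0.    0.32 -0.27 -0.   -0.97  1.18]
rot [-0.004  0.002 -0.   ] mm [-37.9 -33.2 -52. ]
```

View pics/s12.png

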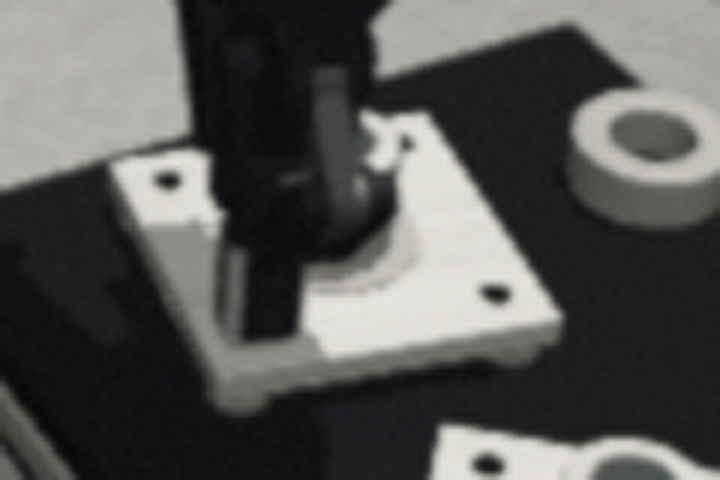

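Under 6.5 N the cover is level again and firm. Now I lift, open and go over the boss.

>>> {"method": "move_arm", "body": {"motion": [[0,0,0,0,0,-20,-1],[0,0,0,0,0,-56,1],[0,0,0,0,0,-56,1],[0,0,0,-20,-16,-56,1],[0,0,0,-38,-33,-56,1],[0,0,0,-38,-33,-56,1],[0,0,0,-38,-33,-56,1],[0,0,0,-38,-33,-56,1]], "grip_force": 50}}

```text
clock: 17.42
ee_pos: [0.5429, -0.1341, 0.0877]
orientation: [0.002, -0.556, 0.831, -0.001]
wrist_force: [-1.2, 0.5, 1.6]
gripper_width: 0.0829
```

```bash

python3 -c "
from h import *
to(.5433,-.1342,.035)"
```

```text
clk 17.42 pos [ 0.5429 -0.1341  0.0877] yaw -112.5 F [-1.19  0.5   1.59] T [-0.024  0.054  0.02 ] w 0.0829 j [ 0.04  0.33 -0.09 -0.   -1.14  1.14]
rot [-0.004  0.002 -0.   ] mm [ 0.1 -0.3 52.7]
```

>>> {"method": "move_arm", "body": {"motion": [[-0.004,0.002,0,0,0,12,1],[-0.004,0.002,0,0,0,24,1],[-0.004,0.002,0,0,0,36,1],[-0.004,0.002,0,0,0,46,1],[-0.004,0.002,0,0,0,50,1],[-0.004,0.002,0,0,0,51,1],[-0.004,0.002,0,0,0,51,1],[-0.004,0.002,0,0,0,51,1]]}}

```text
clock: 18.08
ee_pos: [0.5435, -0.1342, 0.0373]
orientation: [0.0, -0.556, 0.831, -0.0]
wrist_force: [0.9, -0.6, -0.1]
gripper_width: 0.0855
```

```bash

python3 -c "
from h import *
from bench import arm
s=arm.snapshot('side')
to(.5433,-.1342,.035)
cv2.imwrite('pics/s13.png',cv2.resize(s['pixels'][175:275,300:420,::-1],None,fx=6,fy=6,interpolation=cv2.INTER_CUBIC))"
```

```text
clk 18.13 pos [ 0.5436 -0.1342  0.0374] yaw -112.5 F [-0.48  0.72 -0.44] T [-0.008  0.013  0.039] w 0.0854 j [ 0.04  0.38 -0.16  0.   -1.03  1.14]
rot [-0.001  0.    -0.   ] mm [0.1 0.2 2.4]
```

View pics/s13.png

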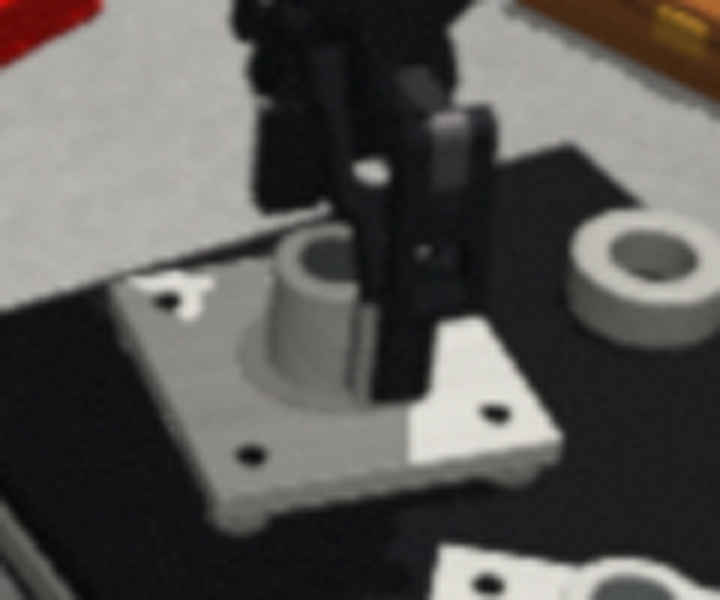

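The open fingers straddle the boss: the near finger tip is at (400,395) and the far one at (290,200). Closing.

>>> {"method": "move_arm", "body": {"motion": [[0,0,0,0,0,1,-0.3],[0,0,0,0,0,1,-0.3],[0,0,0,0,0,1,-1],[0,0,0,0,0,1,-1],[0,0,0,0,0,1,-1],[0,0,0,0,0,1,-1],[0,0,0,0,0,1,-1],[0,0,0,0,0,1,-1]], "grip_force": 50}}

```text
clock: 18.8
ee_pos: [0.5436, -0.1344, 0.0369]
orientation: [0.0, -0.556, 0.831, -0.001]
wrist_force: [-2.7, 0.1, 5.5]
gripper_width: 0.0347
```

```bash

python3 -c "
from h import *
from bench import arm
to(.566,.1765,.1)
s=arm.snapshot('side')
to(.566,.1765,.1)
cv2.imwrite('pics/s14.png',cv2.resize(s['pixels'][175:275,300:420,::-1],None,fx=6,fy=6,interpolation=cv2.INTER_CUBIC))"
```

```text
clk 18.8 pos [ 0.5436 -0.1344  0.0369] yaw -112.5 F [-2.7   0.1   5.47] T [-0.193  0.754 -0.024] w 0.0347 j [ 0.04  0.38 -0.16  0.   -1.02  1.14]
rot [-0.001 -0.     0.   ] mm [-295.8   98.1  -63.3]
clk 18.85 pos [ 0.5436 -0.1343  0.0369] yaw -112.5 F [-1.87 -0.12  5.11] T [-0.134  0.779 -0.008] w 0.0346 j [ 0.04  0.38 -0.16  0.   -1.02  1.14]
rot [-0.001 -0.     0.   ] mm [-295.8   98.1  -63.2]
```

View pics/s14.png

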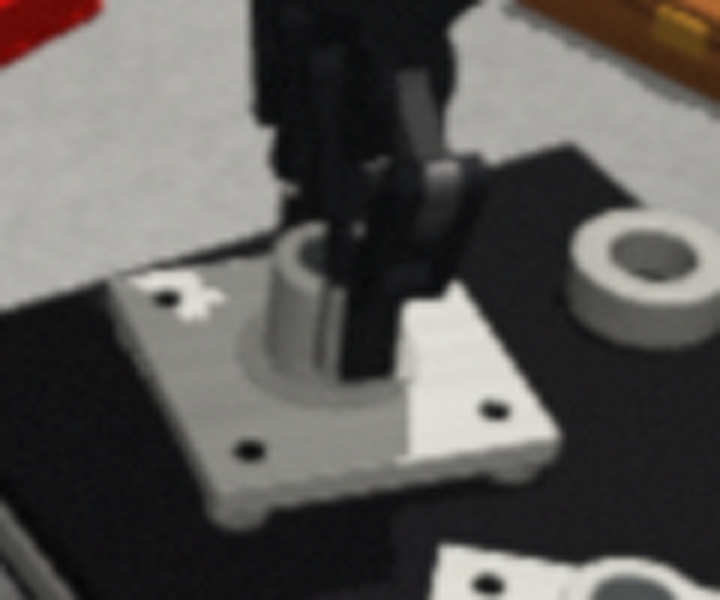

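The gripper holds the boss (width 34.7 mm). Lifting.

>>> {"method": "move_arm", "body": {"motion": [[0,0,0,0,0,-3,-1],[0,0,0,0,0,-10,-1],[0,0,0,0,0,-20,-1],[0,0,0,0,0,-32,-1],[0,0,0,0,0,-45,-1],[0,0,0,0,0,-57,-1],[0,0,0,0,0,-65,-1],[0,0,0,0,0,-65,-1]], "grip_force": 70}}

```text
clock: 19.52
ee_pos: [0.5449, -0.1344, 0.1042]
orientation: [0.002, -0.556, 0.831, -0.002]
wrist_force: [0.4, 0.3, -3.0]
gripper_width: 0.0342
```

```bash

python3 -c "
from h import *
from bench import arm
s=arm.snapshot('side')
to(.566,.1765,.102,31.1)
cv2.imwrite('pics/s15.png',s['pixels'][100:380,200:520,::-1])"
```

```text
clk 19.57 pos [ 0.5442 -0.1342  0.1028] yaw -112.5 F [-0.72  0.61 -4.62] T [ 0.044  0.036 -0.016] w 0.0342 j [ 0.04  0.33 -0.06  0.   -1.18  1.14]
rot [-0.003  0.    -0.543] mm [-295.4   98.6    0.8]
```

View pics/s15.png

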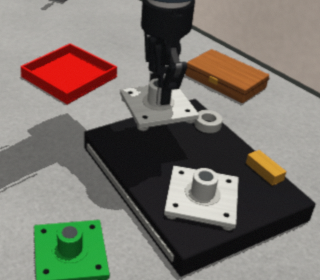

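The cover hangs level in the gripper (about 4 N), clear of the granite. Moving over the tray with the turn.

>>> {"method": "move_arm", "body": {"motion": [[0,0,-0.04,-20,7,0,-1],[0,0,-0.1,-50,17,0,-1],[0,0,-0.17,-80,27,0,-1],[0,0,-0.24,-110,37,0,-1],[0,0,-0.31,-140,47,0,-1],[0,0,-0.38,-170,57,0,-1],[0,0,-0.45,-195,65,0,-1],[0,0,-0.5,-210,70,0,-1]]}}

```text
clock: 20.23
ee_pos: [0.5592, 0.0893, 0.1016]
orientation: [-0.0, 0.746, -0.666, 0.001]
wrist_force: [0.6, -0.1, -2.9]
gripper_width: 0.0342
```

```bash

python3 -c "
from h import *
to(.566,.1765,.102,0)"
```

```text
clk 20.23 pos [0.5592 0.0893 0.1016] yaw -83.5 F [ 0.58 -0.05 -2.87] T [-0.088 -0.018 -0.02 ] w 0.0342 j [ 0.44  0.34 -0.05  0.   -1.18  1.25]
rot [-0.002 -0.     0.   ] mm [-85.9 -16.6  -0.4]
```

>>> {"method": "move_arm", "body": {"motion": [[0,0,-0.02,-20,-4,0,-1],[0,0,-0.037,-42,-8,0,-1],[0,0,-0.037,-62,-12,0,-1],[0,0,-0.037,-78,-15,0,-1],[0,0,-0.037,-86,-17,0,-1],[0,0,-0.037,-86,-17,0,-1],[0,0,-0.037,-86,-17,0,-1],[0,0,-0.037,-86,-17,0,-1]]}}

```text
clock: 20.9
ee_pos: [0.5661, 0.1758, 0.1014]
orientation: [-0.0, 0.758, -0.652, 0.001]
wrist_force: [0.2, -0.0, -3.7]
gripper_width: 0.0342
```

```bash

python3 -c "
from h import *
from bench import arm
s=arm.snapshot('side');t=arm.snapshot('top')
to(.566,.1765,.102,0)
cv2.imwrite('pics/st16.png',cv2.resize(np.hstack([s['pixels'][90:230,190:350,::-1],t['pixels'][110:250,140:300,::-1]]),None,fx=2.5,fy=2.5,interpolation=cv2.INTER_CUBIC))"
```

```text
clk 21.0 pos [0.5663 0.1757 0.1016] yaw -81.5 F [ 0.13  0.05 -3.53] T [-0.004 -0.007 -0.033] w 0.0344 j [ 0.56  0.39  0.03  0.   -1.21  1.15]
rot [-0.001 -0.     0.   ] mm [-0.8  0.1 -0.4]
```

View pics/st16.png

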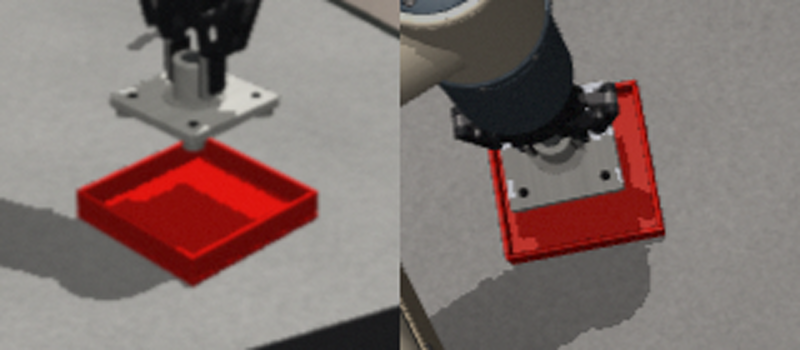

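```bash

python3 -c "
from h import *
from bench import arm
t=arm.snapshot('top')
h=np.array([[(523-400)/2.5+140,192/2.5+110],[(605-400)/2.5+140,175/2.5+110]])-.3
w=back(t,h,.1207);print(w); d=w[1]-w[0];print(np.hypot(*d[:2]),np.degrees(np.arctan2(d[1],d[0])))
n=np.array([-d[1],d[0]])/np.hypot(*d[:2]);print(w.mean(0)[:2]+n*.036, w.mean(0)[:2]-n*.036)
"
```

```text
[[0.5231821  0.20468153 0.1207    ]
 [0.53776528 0.13365626 0.1207    ]]
0.07250695631896412 -78.3970696618194
[0.56573803 0.17640951] [0.49520935 0.16192829]
```

Centre and yaw agree with the tray (0.566, 0.176, 11.6°). Lowering.

>>> {"method": "move_arm", "body": {"motion": [[0,0,0,-1,0,10,-1],[0,0,0,-1,0,23,-1],[0,0,0,-1,0,36,-1],[0,0,0,-1,0,49,-1],[0,0,0,-1,0,62,-1],[0,0,0,-1,0,74,-1],[0,0,0,-1,0,82,-1],[0,0,0,-1,0,82,-1]]}}

```text
clock: 21.72
ee_pos: [0.5647, 0.1758, 0.0172]
orientation: [0.001, 0.757, -0.653, -0.0]
wrist_force: [-0.7, -0.7, -3.3]
gripper_width: 0.0344
```

>>> {"method": "move_arm", "body": {"motion": [[0,0,0,0,0,2,-1],[0,0,0,0,0,4,-1],[0,0,0,0,0,6,-1],[0,0,0,0,0,8,-1],[0,0,0,0,0,10,-1],[0,0,0,0,0,12,-1],[0,0,0,0,0,13,-1],[0,0,0,0,0,13,-1]]}}

```text
clock: 22.38
ee_pos: [0.5645, 0.1757, 0.004]
orientation: [0.002, 0.757, -0.653, -0.0]
wrist_force: [0.1, 0.5, -3.9]
gripper_width: 0.034
```

```bash

python3 -c "
from h import *
from bench import arm
s=arm.snapshot('side');t=arm.snapshot('top')
to(.566,.1765,.0016,0)
cv2.imwrite('pics/st17.png',cv2.resize(np.hstack([s['pixels'][90:230,190:350,::-1],t['pixels'][110:250,140:300,::-1]]),None,fx=2.5,fy=2.5,interpolation=cv2.INTER_CUBIC))"
```

```text
clk 22.48 pos [0.5647 0.1757 0.0042] yaw -81.5 F [ 0.01 -0.65 -4.07] T [-0.059 -0.01  -0.041] w 0.0343 j [ 0.57  0.47 -0.11  0.   -0.99  1.15]
rot [ 0.003 -0.002 -0.   ] mm [-0.6 -1.4  2.6]
```

View pics/st17.png

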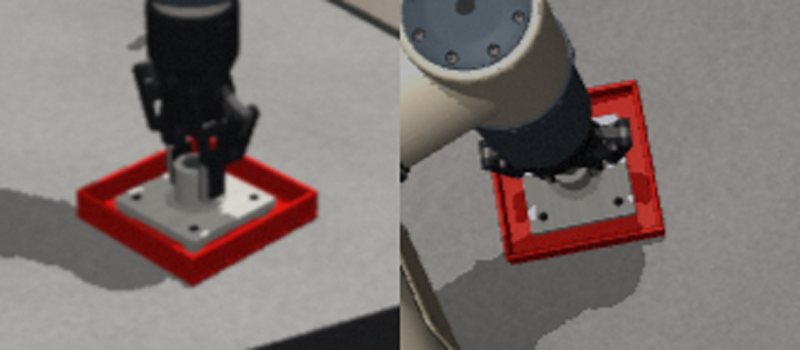

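>>> {"method": "move_arm", "body": {"motion": [[0.003,-0.002,0,0,-1,0.5,-1],[0.003,-0.002,0,0,-1,1,-1],[0.003,-0.002,0,0,-1,1.5,-1],[0.003,-0.002,0,0,-1,2,-1],[0.003,-0.002,0,0,-1,2.5,-1],[0.003,-0.002,0,0,-1,3,-1],[0.003,-0.002,0,0,-1,3,-1],[0.003,-0.002,0,0,-1,3,-1]]}}

```text
clock: 23.15
ee_pos: [0.5657, 0.1759, 0.002]
orientation: [-0.0, 0.758, -0.653, 0.0]
wrist_force: [-4.7, 0.6, 4.4]
gripper_width: 0.0343
```

```bash

python3 -c "
from h import *
to(.566,.1765,.0016,0)"
```

```text
clk 23.15 pos [0.5657 0.1759 0.002 ] yaw -81.5 F [-4.67  0.62  4.38] T [-0.221  1.424  0.019] w 0.0343 j [ 0.57  0.48 -0.11 -0.   -0.98  1.15]
rot [-0.001  0.    -0.   ] mm [-0.5 -0.4  0.4]
```

Contact with the floor at the expected height. Letting go, then straight up.

>>> {"method": "move_arm", "body": {"motion": [[0,0,0,0,0,-0.5,-0.1],[0,0,0,0,0,-0.5,0.2],[0,0,0,0,0,-0.5,0.4],[0,0,0,0,0,-0.5,0.4],[0,0,0,0,0,-0.5,0.4],[0,0,0,0,0,-0.5,0.4],[0,0,0,0,0,-0.5,0.4],[0,0,0,0,0,-0.5,0.4]]}}

```text
clock: 23.82
ee_pos: [0.5657, 0.1759, 0.0024]
orientation: [-0.0, 0.758, -0.653, 0.0]
wrist_force: [0.4, 1.1, -0.8]
gripper_width: 0.0594
```

>>> {"method": "move_arm", "body": {"motion": [[0,0,0,0,0,-5,0.4],[0,0,0,0,0,-15,0.4],[0,0,0,0,0,-28,0.4],[0,0,0,0,0,-45,0.4],[0,0,0,0,0,-65,0.4],[0,0,0,0,0,-90,0.4],[0,0,0,0,0,-120,0.4],[0,0,0,0,0,-140,0.4]]}}

```text
clock: 24.48
ee_pos: [0.5667, 0.1759, 0.1467]
orientation: [-0.002, 0.758, -0.653, 0.001]
wrist_force: [0.5, 0.5, 0.2]
gripper_width: 0.0601
```

```bash

python3 -c "
from h import *
from bench import arm
s=arm.snapshot('side');t=arm.snapshot('top')
to(.3,.3,.2,0)
cv2.imwrite('pics/st18.png',cv2.resize(np.hstack([s['pixels'][90:230,190:350,::-1],t['pixels'][110:250,140:300,::-1]]),None,fx=2.5,fy=2.5,interpolation=cv2.INTER_CUBIC))"
```

```text
clk 24.58 pos [0.5683 0.1767 0.1483] yaw -81.5 F [0.69 1.2  0.51] T [-0.005  0.032 -0.027] w 0.06 j [ 0.57  0.36  0.1   0.   -1.3   1.15]
rot [-0.01   0.003 -0.   ] mm [-161.9  246.5  -53.8]
```

View pics/st18.png

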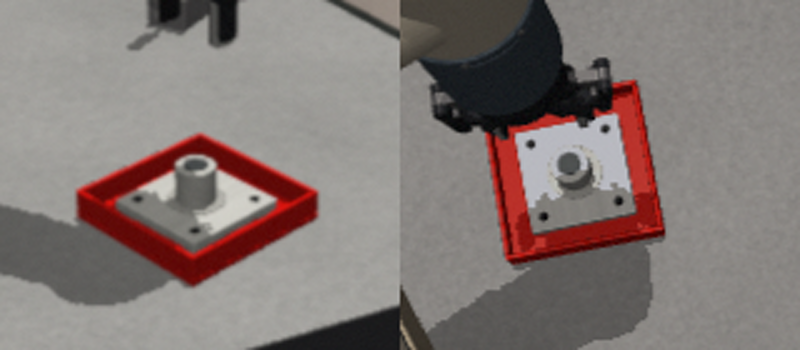

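The cover lies flat and centred in the tray, released. One pause to settle, then a numeric check and hand-in.

>>> {"method": "move_arm", "body": {"motion": [[0,0,0,0,0,-10,0.4],[0,0,0,0,0,-20,0.4],[0,0,0,0,0,-20,0.4],[0,0,0,0,0,-20,0.4],[0,0,0,0,0,-20,0.4],[0,0,0,0,0,-20,0.4],[0,0,0,0,0,-20,0.4],[0,0,0,0,0,-20,0.4]]}}

```text
clock: 25.25
ee_pos: [0.5678, 0.1765, 0.1677]
orientation: [-0.004, 0.758, -0.653, 0.002]
wrist_force: [0.1, 1.1, 0.7]
gripper_width: 0.0595
```

```bash

python3 -c "
from h import *
from bench import arm
t=arm.snapshot('top'); a=cv2.imread('pics/top0.png').astype(int)[115:245,375:450]; b=t['pixels'][115:245,375:450,::-1].astype(int)
print('good cover/gauge diff',np.abs(a-b).mean(), np.abs(a-b).max())
h=np.array([[530,144],[605,128],[619,201],[543,217]])
h=np.c_[(h[:,0]-400)/2.5+140,h[:,1]/2.5+110]-.3
w=back(t,h,.021)[:,:2];print(w.mean(0),np.linalg.norm(w-w.mean(0),axis=1))
print(arm.hand_in())
"
```

```text
good cover/gauge diff 8.474461538461538 19
[0.56472643 0.1763459 ] [0.05120028 0.05180274 0.05137306 0.05174924]
the job is handed in; nothing more can be done
None
```

The rocking cover was the one on the left in the top view; it now lies flat and released in the red tray, and I handed the job in at about 25 s. No verdict was reported.

- **Finding it:** two corners of that cover were firm at 9–12 N. The third dipped about 2 mm (from z 0.0318 to 0.0297) under almost no force and then stopped firmly at about 6 N, with the lean plain in the picture. The opposite corner came back level and held firm at about 6 N. I did not press the fourth corner or the other cover, since only one of the two is faulty.
- **Placing:** I took the cover by its boss, turned it 31° and lowered it until it touched the floor of the tray before letting go. By the pictures its centre is about 1–2 mm from the tray's centre. The hole spacing measures as it should for a cover lying flat, and the gripper is clear above it.
- **Bystanders:** the last top picture shows the good cover and the gauge block unmoved, with only small brightness differences from the first. I did not compare the ring gauge there; earlier side pictures showed it unmoved, and nothing came near it.
- **Disagreement:** the TCP height from the state and the listed fingertip reach put the tips about 38 mm lower than the cameras and the contact showed. I measured all heights from the felt contact with the cover instead, and the later heights, such as the tray floor, agreed with that to within 1 mm.

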